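# Fetch the chopstick box from behind the cup and the tea tin

## Task

Set the table for tea: first move the white cup and the green tea tin out of the way, both standing together on the grey place mat. Then lift out the red chopstick box from behind them and set it flat in the middle of the black serving tray, lengthwise along the tray; after that stand the cup back in the middle of its blue coaster and the tin in the middle of its yellow coaster on the wooden stand. Let nothing fall over, and leave the remote control and the glasses case where they lie.

Things in the scene. Friction and masses are not known exactly. Their poses are not given: they have to be found in the camera images.
- cup_center (a point): Centre (half-way up, on the axis) of the loose white cup, open at the top, upright, no handle: 95 mm high, outside diameter 58 mm from 36 mm above its foot up to the rim, stepping down to 48 mm at the foot; wall 3 mm; about 0.15 kg. z is up the axis. It starts on the blue coaster.
- tin_center (a point): Centre (half-way up, on the axis) of the loose green tea tin with a narrow pale band and a green lid (fixed to it), upright: 95 mm high, diameter 56 mm, the lid (top 23 mm) 58 mm; about 0.22 kg. z is up the axis. It starts on the yellow coaster.
- box_center (a point): Centre of the loose red chopstick box (closed, black seam, brass strip on top): 46 mm wide (its x), 170 mm long (its y), 50 mm high (z); about 0.25 kg. It starts lying on the wooden stand behind the cup and tin (on the stand's +x side), only about 10 mm from them.
- coaster_blue: Round blue coaster, 72 mm across, 3 mm thick, fixed on the wooden stand: the cup's place. Origin at the centre of its underside, which lies 12 mm above the table. It is either the left or the right one of the two.
- coaster_yellow: Round yellow coaster, 72 mm across, 3 mm thick, fixed on the wooden stand: the tin's place. Origin at the centre of its underside, 12 mm above the table. The coaster centres are 104 mm apart along the stand's y, 36 mm to the -x side of the stand's middle.
- stand: Fixed low dark wooden stand: 166 mm (x) by 240 mm (y), floor 12 mm above the table; rim 7 mm thick, 10 mm above that floor, along both ends (+y, -y) and the far side (+x); the -x side is open. Origin at the centre of its underside, on the table. Behind the box about 25 mm are free to the rim.
- tray: Fixed black serving tray with a thin red rim: 110 mm (x) by 230 mm (y, its length); floor 6 mm above the table, rim 4 mm thick and 4 mm above that floor. Origin at the centre of its underside, on the table.
- mat: Fixed place mat, grey with a narrow orange border, the side area: 120 mm (x) by 230 mm (y), 3 mm thick. Origin at the centre of its underside, on the table.
- remote_center (a point): Centre of a grey remote control lying on the table, 45 x 160 x 20 mm: a bystander, to be left alone.
- case_center (a point): Centre of a dark blue glasses case lying on the table, 60 x 155 x 35 mm: a bystander, to be left alone.
Mind the look-alikes: they are no part of the job. Leave any purple look-alike of the part that bears tin_center alone. What is shaped like the part that bears cup_center but pink is not meant.

How it is judged (in metres and radians):
On the way, in this order (a step that is already met when the one before it is completed fails the run):
1. The cup and the tin both stand on the place mat, released (x of cup_center in the frame of mat between -0.05 and 0.05 m and y of cup_center in the frame of mat between -0.105 and 0.105 m and z of each of cup_center, tin_center in the frame of mat below 0.055 m and angle between each of cup_center, tin_center's own z axis and vertical below 0.1 rad and x of tin_center in the frame of mat between -0.05 and 0.05 m and y of tin_center in the frame of mat between -0.105 and 0.105 m and contact force between the fingers and cup below 0.2 N and contact force between the fingers and tin below 0.2 N), for 0.2 s.
2. The chopstick box lies in the middle of the tray, along it, released (horizontal distance between box_center and tray below 0.015 m and angle between the y axis of box_center and the y axis of tray, either way round below 0.2 rad and z of box_center in the frame of tray below 0.036 m and angle between box_center's own z axis and vertical below 0.1 rad and contact force between the fingers and box below 0.2 N), for 0.2 s.
3. The cup and the tin stand on their own coasters again, released (horizontal distance between cup_center and coaster_blue below 0.012 m and z of cup_center in the frame of coaster_blue below 0.055 m and angle between each of cup_center, tin_center's own z axis and vertical below 0.1 rad and horizontal distance between tin_center and coaster_yellow below 0.012 m and z of tin_center in the frame of coaster_yellow below 0.055 m and contact force between the fingers and cup below 0.2 N and contact force between the fingers and tin below 0.2 N), for 0.2 s.
At the end, for the whole second after the job is handed in: The box lies flat on the tray, its centre within 15 mm of the tray's middle and its length within 0.2 rad of the tray's; the cup stands upright on the blue coaster and the tin upright on the yellow one, each within 12 mm of the coaster's middle; all at rest (horizontal distance between box_center and tray below 0.015 m and angle between the y axis of box_center and the y axis of tray, either way round below 0.2 rad and z of box_center in the frame of tray below 0.036 m and angle between each of box_center, cup_center, tin_center's own z axis and vertical below 0.1 rad and horizontal distance between cup_center and coaster_blue below 0.012 m and z of cup_center in the frame of coaster_blue below 0.055 m and horizontal distance between tin_center and coaster_yellow below 0.012 m and z of tin_center in the frame of coaster_yellow below 0.055 m and linear speed of each of cup, tin, box below 0.02 m/s); the robot touches nothing.
It fails at once if The cup, the tin or the box tips over (angle between any of cup_center, tin_center, box_center's own z axis and vertical above 0.7 rad).
It fails at once if The remote control or the glasses case is moved by more than 20 mm (distance of any of remote_center, case_center from where it was at the start of the episode above 0.02 m).
It also fails if it takes over 125 s, if anything falls off the work surface, if the arm or the gripper's body presses on something with over 40 N, if the wrist force passes 120 N, or if a joint passes its speed limit or range.

## Robot

A 6-joint arm with a two-finger parallel gripper is mounted at the origin on the work surface. World frame = base frame: x ahead of the robot, y to its left, z up, the work surface at z = 0. Lengths are in mm, angles in rad, forces in N, time in s.
With the tool pointing down it reaches from about 375 to 900 mm from the base axis. Payload 3.1 kg.
Tool frame: the origin (TCP) lies on the centre line of the jaws, within the pads' length; the fingertips stand 19 mm ahead of it and the grasp point (between the pads) is the TCP; z points along the fingers, y is the direction in which the jaws open and shut (so a half turn about z gives the same grasp; the last joint's range is limited). The gripper opens to 87 mm and grips with 3 to 60 N. Pads are 19 mm wide; open, the fingers measure 117 mm over their backs; the gripper's body (75 mm by 190 mm) begins 51 mm behind the grasp point.
Start: joints at [-1.308, 0.527, 1.433, -0, 1.181, -0.178], TCP at [267.248, -564.956, 241.548] pointing down, gripper open.
Joint ranges: [-3.08, 3.08], [-0.75, 2.2], [0.22, 2.44], [-1.43, 4.57], [0, 2.65], [-2.85, 2.85]. Speed limits (rad/s): [2.79, 2.79, 3.14, 3.14, 3.14, 3.14].

## Interface

Orientations are given as a unit quaternion [w, x, y, z].
In Python, from cell import monitor, snapshot, order gives the robot as it stands.
- The arm moves only by the tool play_rows, never from a script. Its argument "steps" is a list that holds one entry, the list of rows, each a list of 7 numbers: the opening in per cent of the stroke, from 0 (shut) to 100 (fully open), then the shift along the tool's x, y, z in m, then the turn, a rotation vector about the tool's x, y, z in rad. A call has 1 to 5 rows; each row is the pose to reach, as a shift and turn from the pose measured when the call began, along the tool's axes at that moment; what a row does not reach only later rows make up. A row lasts 1/10 s, in which the tool goes at most 50 mm and 8.59 degrees, less where a joint would pass 70% of its speed; a pose out of reach is approached as far as the arm can. A call with a gripper value outside its range is refused whole. The fingers move at their own pace and stop on an object; the grip force is fixed at half the most. Time passes only in rows, so rows that repeat a pose let the fingers close. It gives the time, the measured TCP pose, the force and the opening at its end, in the units of the state.
- monitor.observe(): the state, without advancing time (a new reading comes with each control period).
- snapshot(name): name is "scene" or "top" or "wrist"; returns a dict with "frame" (400x640x3 uint8, blue, green, red), "camera_matrix" (3x3 intrinsics, pixels), "xyz" and "orientation" of the camera in the world; the wrist camera has in their place "hand_eye" (4x4, takes a point from camera to tool coordinates, whose origin is the TCP and whose axes are the flange's). Camera axes: x right, y up, looking along -z (the intrinsics and any distortion apply to the point x, -y, -z); pixel columns grow to the right and rows downward; lengths in mm; the calibration is good to about 2 mm. A picture is of the moment at which its call begins: read the wrist's pose just before it. There is no depth.
- order.close_job(): hands the job in, once; it reports no verdict.
The state is a dict: "time_s": time; "qpos": joint angles; "joint_velocities": joint speeds; "joint_torque": joint torques, N m; "eef_pos": TCP position; "tool_rot": TCP orientation; "wrist_force": force on the tool from outside, world axes, zero at the start; "ft_torque": the same for the moment, N m; "grip_width": finger opening in mm.
Only numpy, scipy, OpenCV 4.12 (cv2) and the standard library are available. Lean on these libraries where they do the work, as an engineer would, in place of code of your own. Each camera call takes 0.05 s, during which the arm holds its last target. There are 200 camera calls.

## Working session

There is one attempt and no reset: what is moved stays moved. The work goes in short steps, Python scripts to look and compute and a tool call to move; the robot and the scene stay as the last step left them, time stands still between calls to the robot, and variables do not carry over. Pictures are saved under pics/ and viewed, about 12 in all and at most 16, crops included, and the job is handed in when it is done.

Besides the shell and the picture viewer there is one more tool, called after ">>>" as name(argument=value, ...), one argument or row to a line, values as JSON. play_rows: Moves the arm, as the interface text tells. Its arguments: {"type":"object","properties":{"steps":{"type":"array","items":{"type":"array","items":{"type":"array","items":{"type":"number"}}}}},"required":["steps"]}

```bash
ls; mkdir -p pics
python3 - <<'E'
from cell import monitor, snapshot
import cv2
print(monitor.observe())
for n in ("top","scene"):
    s=snapshot(n); cv2.imwrite(f"pics/{n}0.png",s["frame"]); print(n,s["camera_matrix"],s["xyz"],s["orientation"],[k for k in s])
s=snapshot("wrist");print(s["hand_eye"],s["camera_matrix"])
E
```

```text
pics
{'time_s': 0.0, 'qpos': array([-1.30749774e+00,  5.28431930e-01,  1.43386594e+00, -2.30949104e-05,
        1.18138887e+00, -1.78529232e-01]), 'joint_velocities': array([ 0.00066163,  0.00132803,  0.00028546,  0.0008598 ,  0.00042072,
       -0.00011771]), 'joint_torque': array([-4.83154508e-04, -4.40045643e+01, -1.76588076e+01,  6.35617808e-02,
        5.83251624e-02, -1.68068264e-04]), 'eef_pos': array([ 267.07214935, -564.32110709,  240.60418321]), 'tool_rot': array([-1.04565314e-03,  9.75696102e-01,  2.19125582e-01, -5.50341778e-05]), 'wrist_force': array([ 0.30128733, -0.77033762, -0.54201784]), 'ft_torque': array([-0.0252687 ,  0.00183889, -0.05819946]), 'grip_width': 86.49458451039766}
top [[483.28335967   0.         316.40656375]
 [  0.         483.28335967 194.00513678]
 [  0.           0.           1.        ]] [ 397.70049486   82.67555176 1314.16486774] [ 0.708334    0.04444314 -0.04272895 -0.70317991] ['frame', 'camera_matrix', 'xyz', 'orientation']
scene [[468.58869089   0.         316.53149757]
 [  0.         468.58869089 201.636717  ]
 [  0.           0.           1.        ]] [1353.50919293  953.72047181  855.261274  ] [0.29901092 0.17123053 0.43493212 0.83192946] ['frame', 'camera_matrix', 'xyz', 'orientation']
[[-1.72675509e-04  9.67388119e-01  2.53298634e-01  6.93462893e+01]
 [ 9.99999939e-01  2.44122405e-04 -2.50635446e-04 -7.84019107e-01]
 [-3.04297625e-04  2.53298576e-01 -9.67388102e-01 -1.41639997e+02]
 [ 0.00000000e+00  0.00000000e+00  0.00000000e+00  1.00000000e+00]] [[304.91139954   0.         317.26927356]
 [  0.         304.91139954 201.97308701]
 [  0.           0.           1.        ]]
```

View pics/top0.png

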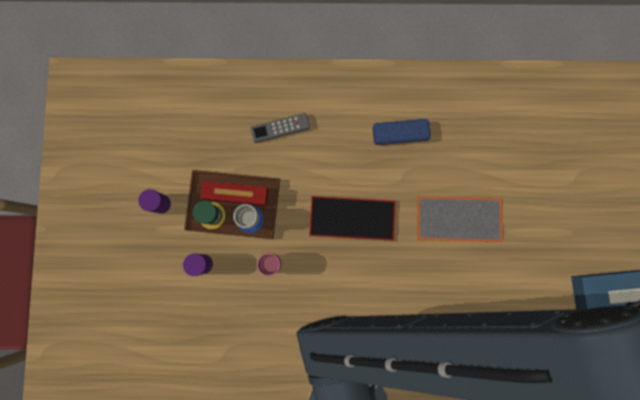

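View pics/scene0.png

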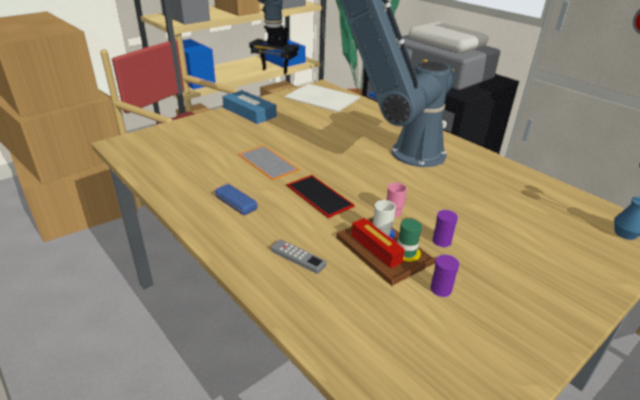

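The top view (image up = +x, left = +y) shows the white cup at (248,217), green tin at (207,212), red box at (233,193), tray at (353,217) and mat at (459,218). The pink cup at (270,264) and the purple tins at (153,200) and (196,264) are look-alikes.

```bash
cat > h.py <<'E'
import numpy as np, cv2
from scipy.spatial.transform import Rotation as R
from cell import monitor, snapshot
def rot(q): return R.from_quat([q[1],q[2],q[3],q[0]])
class View:
    def __init__(s,name):
        if name=="wrist":
            o=monitor.observe(); d=snapshot(name); T=np.array(d["hand_eye"]); A=rot(o["tool_rot"]).as_matrix()
            s.M=A@T[:3,:3]; s.p=np.array(o["eef_pos"])+A@T[:3,3]
        else:
            d=snapshot(name); s.M=rot(d["orientation"]).as_matrix(); s.p=np.array(d["xyz"])
        s.K=np.array(d["camera_matrix"]); s.im=d["frame"]; s.hsv=cv2.cvtColor(s.im,cv2.COLOR_BGR2HSV)
    def cast(s,uv,z):
        uv=np.atleast_2d(uv).astype(float)
        c=np.c_[(uv[:,0]-s.K[0,2])/s.K[0,0],-(uv[:,1]-s.K[1,2])/s.K[1,1],-np.ones(len(uv))]@s.M.T
        return s.p+c*((z-s.p[2])/c[:,2])[:,None]
    def pix(s,P):
        c=(np.atleast_2d(P)-s.p)@s.M
        return np.c_[s.K[0,2]-s.K[0,0]*c[:,0]/c[:,2], s.K[1,2]+s.K[1,1]*c[:,1]/c[:,2]]
    def mask(s,lo,hi,roi=None):
        m=cv2.inRange(s.hsv,np.array(lo),np.array(hi))
        if roi: 
            k=np.zeros_like(m); x0,y0,x1,y1=roi; k[y0:y1,x0:x1]=1; m=m*k
        return m
    def blob(s,m):
        c=cv2.findContours(m,cv2.RETR_EXTERNAL,cv2.CHAIN_APPROX_NONE)[0]
        return max(c,key=cv2.contourArea)
    def rect(s,c,z):
        P=s.cast(c[:,0,:],z)[:,:2].astype(np.float32); (ctr,(w,h),a)=cv2.minAreaRect(P)
        if w<h: a+=90; w,h=h,w
        return np.round([*ctr,w,h,(a+90)%180-90+0],1)  # centre, long, short, angle of long axis (deg from x)
E
python3 - <<'E'
from h import *
v=View("top")
def red(v,roi): return v.mask((0,130,60),(8,255,255),roi)|v.mask((172,130,60),(180,255,255),roi)
print("mat",v.rect(v.blob(v.mask((0,90,90),(14,255,255),(405,180,520,260))),3))
t=v.mask((0,0,0),(180,255,45),(295,185,408,250)); c=v.blob(t); print("tray floor",v.rect(c,6), cv2.contourArea(c))
c=v.blob(red(v,(295,185,408,250))); print("tray rim",v.rect(c,10))
c=v.blob(red(v,(180,165,290,210))); print("box",v.rect(c,62))
g=v.mask((60,80,20),(90,255,255),(180,190,230,235)); c=v.blob(g); print("tin",cv2.minEnclosingCircle(c),v.rect(c,110))
for n,p in(("standc",[(192,172),(280,179),(274,238),(186,231)]),): print(v.cast(p,18).round(0).tolist())
cv2.imwrite("pics/crop1.png",cv2.resize(v.im[150:290,120:300],None,fx=4,fy=4,interpolation=2))
E
```

```text
mat [ 496.2 -302.8  231.7  122.9   88.7]
tray floor [495.8 -10.7 216.1  94.9  87.2] 2676.5
tray rim [495.4 -10.9 229.6 108.2  87.1]
box [554.5 303.8 173.9  54.3  84.8]
tin ((205.1368408203125, 212.28421020507812), 11.932565689086914) [499.7 363.2  57.9  50.2 -89.6]
[[616.0, 425.0, 18.0], [599.0, 186.0, 18.0], [439.0, 199.0, 18.0], [456.0, 435.0, 18.0]]
```

View pics/crop1.png

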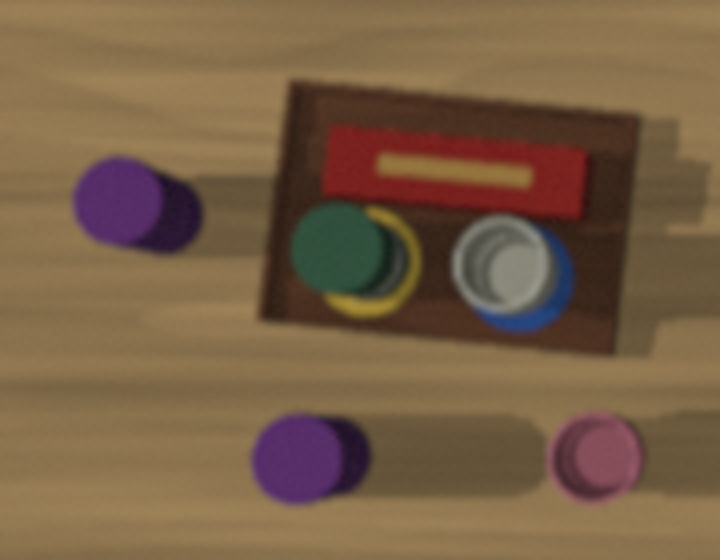

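The crop confirms the targets. The white cup stands on the blue coaster (crop 500,265) and the green tin on the yellow one (crop 338,249); the purple and pink objects are off the stand. Next I'll compute the positions and a move helper.

```bash
cat > go.py <<'E'
import sys
from h import *
# go.py x y z yaw(deg of tool x in world)
def plan(x,y,z,yaw):
    o=monitor.observe(); A=rot(o["tool_rot"]); p=np.array(o["eef_pos"])
    T=R.from_euler("z",yaw,degrees=True)*R.from_euler("x",180,degrees=True)
    d=A.inv().apply(np.array([x,y,z])-p)/1000; r=(A.inv()*T).as_rotvec()
    print("t",round(o["time_s"],2),"p",p.round(1),"q",o["qpos"].round(2),"F",o["wrist_force"].round(1),"w",round(o["grip_width"],1))
    print("shift",d.round(4).tolist(),"turn",r.round(3).tolist(),"dist",round(float(np.linalg.norm(d)),3))
if __name__=="__main__": plan(*map(float,sys.argv[1:]))
E
python3 go.py 480 -300 250 -4
python3 -c "
from h import *
v=View('top');print(v.cast([(245,216.3),(204.5,212.3)],110))"
```

```text
t 0.2 p [ 267.2 -564.6  240.9] q [-1.31  0.53  1.43  0.    1.18 -0.18] F [-0.3  0.   0.5] w 87.5
shift [0.3055, -0.1481, -0.0088] turn [-0.001, 0.0, 0.512] dist 0.34
[[489.61157578 264.05004248 110.        ]
 [498.89323659 365.58912597 110.        ]]
```

>>> play_rows(
  steps=[
    [[100,0.306,-0.148,-0.009,0,0,0.512],[100,0.306,-0.148,-0.009,0,0,0.512],[100,0.306,-0.148,-0.009,0,0,0.512],[100,0.306,-0.148,-0.009,0,0,0.512],[100,0.306,-0.148,-0.009,0,0,0.512]],
  ],
)

```text
time_s: 0.75
eef_pos: [423.2, -370.9, 248.0]
tool_rot: [-0.0, 0.999, -0.036, -0.0]
wrist_force: [-0.5, -1.0, -0.2]
grip_width: 86.9
```

```bash
python3 go.py 560 311 250 -4
```

```text
t 0.75 p [ 423.2 -370.9  248. ] q [-0.92  0.44  1.58  0.    1.12  0.72] F [-0.5 -1.  -0.2] w 86.9
shift [0.0874, -0.69, -0.0014] turn [-0.001, 0.0, -0.002] dist 0.696
```

>>> play_rows(
  steps=[
    [[100,0.087,-0.69,-0.002,0,0,0],[100,0.087,-0.69,-0.002,0,0,0],[100,0.087,-0.69,-0.002,0,0,0],[100,0.087,-0.69,-0.002,0,0,0],[100,0.087,-0.69,-0.002,0,0,0]],
  ],
)

```text
time_s: 1.25
eef_pos: [471.6, -125.4, 249.0]
tool_rot: [-0.0, 0.999, -0.036, 0.0]
wrist_force: [1.1, -0.1, 0.4]
grip_width: 87.2
```

>>> play_rows(
  steps=[
    [[100,0.056,-0.44,0,0,0,0],[100,0.056,-0.44,0,0,0,0],[100,0.056,-0.44,0,0,0,0],[100,0.056,-0.44,0,0,0,0],[100,0.056,-0.44,0,0,0,0]],
  ],
)

```text
time_s: 1.75
eef_pos: [520.9, 119.8, 249.3]
tool_rot: [-0.0, 0.999, -0.036, 0.0]
wrist_force: [0.3, -0.9, -0.3]
grip_width: 86.9
```

```bash
python3 go.py 560 311 250 -4
```

```text
t 1.75 p [520.9 119.8 249.3] q [0.02 0.4  1.65 0.   1.09 1.66] F [ 0.3 -0.9 -0.3] w 86.9
shift [0.0252, -0.1935, -0.0005] turn [-0.001, -0.001, -0.003] dist 0.195
```

>>> play_rows(
  steps=[
    [[100,0.025,-0.194,0,0,0,0],[100,0.025,-0.194,0,0,0,0],[100,0.025,-0.194,0,0,0,0],[100,0.025,-0.194,0,0,0,0],[100,0.025,-0.194,0,0,0,0]],
  ],
)

```text
time_s: 2.25
eef_pos: [560.4, 317.4, 249.3]
tool_rot: [-0.002, 0.999, -0.033, 0.002]
wrist_force: [-0.4, -0.6, 1.1]
grip_width: 87.0
```

Run:
```python
from h import *
print(monitor.observe()["eef_pos"])
v=View("wrist"); cv2.imwrite("pics/w1.png",v.im)
```

```text
[560.40550761 317.43066052 249.26031737]
```

View pics/w1.png

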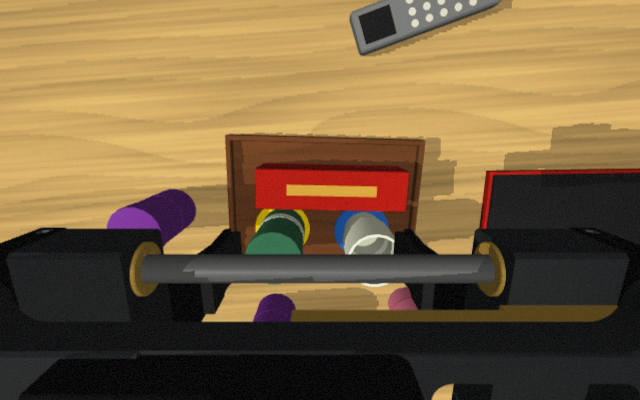

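The wrist view shows stand, box, cup and tin, but the gripper hides the front. I'll back off 100 mm in x.

>>> play_rows(
  steps=[
    [[100,-0.1,0,0,0,0,0],[100,-0.1,0,0,0,0,0],[100,-0.1,0,0,0,0,0],[100,-0.1,0,0,0,0,0]],
  ],
)

```text
time_s: 2.7
eef_pos: [458.6, 320.0, 249.0]
tool_rot: [-0.0, 0.999, -0.034, 0.0]
wrist_force: [0.8, -0.3, -0.3]
grip_width: 87.0
```

Run:
```python
from h import *
print(monitor.observe()["eef_pos"])
v=View("wrist"); cv2.imwrite("pics/w2.png",v.im)
```

```text
[458.57663695 319.98488128 249.03011595]
```

View pics/w2.png

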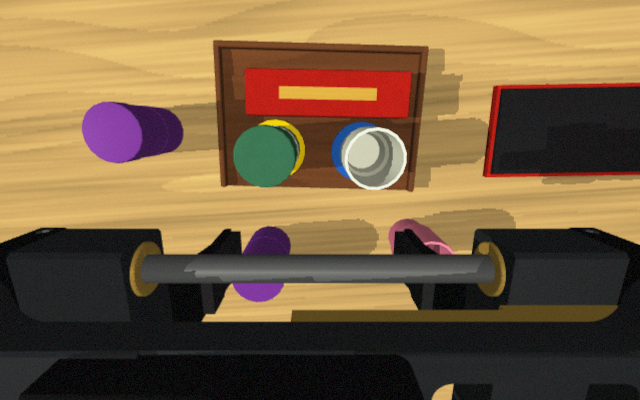

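View from near: tin lid at (267,155), cup rim at (374,158), box top at (328,93). The stand's corners are at (215,41), (428,47), (411,190) and (222,186).

Run:
```python
from h import *
v=View("wrist"); roi=(190,30,450,200)
g=v.blob(v.mask((60,60,40),(90,255,255),(225,120,305,195))); 
P=v.cast(g[:,0],110); print("tin circ",cv2.minEnclosingCircle(P[:,:2].astype(np.float32)))
w=v.blob(v.mask((0,0,170),(180,60,255),(325,110,420,195))); print(cv2.contourArea(w))
P=v.cast(w[:,0],110); print("cup circ",cv2.minEnclosingCircle(P[:,:2].astype(np.float32)))
r=v.blob(v.mask((0,150,60),(8,255,255),(225,55,425,125))|v.mask((172,150,60),(180,255,255),(225,55,425,125)))
print("box",v.rect(r,62), v.rect(v.blob(v.mask((12,60,150),(35,255,255),(260,75,400,110))),62))
b=v.hsv[:,:,0]; 
C=v.cast([(214.5,41),(428,47),(411,190),(222,186)],22); print(C.round(1).tolist(),C.mean(0))
for n,lo,hi in(("blue",(100,120,60),(125,255,255)),("yel",(22,120,120),(34,255,255))):
    c=v.blob(v.mask(lo,hi,(225,110,415,192))); P=v.cast(c[:,0],15)[:,:2]; print(n,P.min(0),P.max(0),len(P))
```

```text
tin circ ((500.8218994140625, 365.3609924316406), 29.758886337280273)
3058.0
cup circ ((492.3879089355469, 267.0141906738281), 30.652454376220703)
box [554.9 303.9 169.1  47.2  84.8] [555.6 303.4  99.1  12.5  84.9]
[[623.9, 423.5, 22.0], [601.7, 188.9, 22.0], [440.9, 206.4, 22.0], [461.9, 439.1, 22.0]] [532.08581665 314.46296407  22.        ]
blue [458.61925049 245.56299936] [524.53628261 301.42181503] 159
yel [467.28143255 333.56224378] [534.79673896 386.60162952] 161
```

```bash
python3 go.py 491 265.5 150 -5
```

```text
t 2.8 p [461.4 320.5 249.5] q [ 0.41  0.43  1.59 -0.    1.12  2.05] F [-0.1  0.4  0.1] w 87.3
shift [0.033, 0.053, 0.0995] turn [-0.002, -0.003, 0.018] dist 0.117
```

>>> play_rows(
  steps=[
    [[85,0.033,0.053,0.05,0,0,0.018],[85,0.033,0.053,0.1,-0.002,-0.003,0.018],[85,0.033,0.053,0.1,-0.002,-0.003,0.018],[85,0.033,0.053,0.1,-0.002,-0.003,0.018],[85,0.033,0.053,0.1,-0.002,-0.003,0.018]],
  ],
)

```text
time_s: 3.3
eef_pos: [492.6, 265.1, 149.7]
tool_rot: [0.0, 0.999, -0.044, 0.0]
wrist_force: [0.5, 0.3, -0.1]
grip_width: 74.0
```

```bash
python3 go.py 491 265.5 92 -5
```

```text
t 3.3 p [492.6 265.1 149.7] q [ 0.29  0.56  1.68 -0.    0.89  1.95] F [ 0.5  0.3 -0.1] w 74.0
shift [-0.0017, -0.0002, 0.0577] turn [-0.0, -0.001, -0.002] dist 0.058
```

>>> play_rows(
  steps=[
    [[85,0,0,0.03,0,0,0],[85,-0.001,0,0.058,0,0,0],[85,-0.001,0,0.058,0,0,0],[60,-0.001,0,0.058,0,0,0],[40,-0.001,0,0.058,0,0,0]],
  ],
)

```text
time_s: 3.8
eef_pos: [493.3, 266.0, 93.8]
tool_rot: [-0.001, 0.999, -0.044, 0.003]
wrist_force: [0.1, -0.0, -0.2]
grip_width: 64.7
```

>>> play_rows(
  steps=[
    [[30,0,0,0,0,0,0],[30,0,0,0,0,0,0],[30,0,0,-0.02,0,0,0],[30,0,0,-0.04,0,0,0],[30,0,0,-0.06,0,0,0]],
  ],
)

```text
time_s: 4.3
eef_pos: [492.8, 266.0, 154.7]
tool_rot: [-0.001, 0.999, -0.044, 0.003]
wrist_force: [0.4, 0.6, -1.1]
grip_width: 57.4
```

```bash
python3 go.py 496 -363 160 -3
```

```text
t 4.3 p [492.8 266.  154.7] q [ 0.3   0.56  1.68 -0.    0.9   1.95] F [ 0.4  0.6 -1.1] w 57.4
shift [0.0587, 0.6262, -0.0061] turn [-0.002, -0.005, -0.036] dist 0.629
```

>>> play_rows(
  steps=[
    [[30,0.004,0.04,-0.006,0,0,-0.01],[30,0.008,0.085,-0.006,0,0,-0.02],[30,0.012,0.13,-0.006,0,0,-0.03],[30,0.016,0.175,-0.006,0,0,-0.036],[30,0.02,0.22,-0.006,0,0,-0.036]],
  ],
)

```text
time_s: 4.8
eef_pos: [493.2, 43.5, 161.0]
tool_rot: [-0.001, 1.0, -0.026, 0.003]
wrist_force: [0.8, -0.2, -1.8]
grip_width: 57.7
```

>>> play_rows(
  steps=[
    [[30,0.003,0.045,0,0,0,0],[30,0.006,0.09,0,0,0,0],[30,0.01,0.135,0,0,0,0],[30,0.014,0.18,0,0,0,0],[30,0.018,0.22,0,0,0,0]],
  ],
)

```text
time_s: 5.3
eef_pos: [499.9, -179.5, 161.3]
tool_rot: [-0.0, 1.0, -0.026, 0.004]
wrist_force: [0.0, 0.2, -1.1]
grip_width: 57.7
```

```bash
python3 go.py 496 -363 120 -3
```

```text
t 5.3 p [ 499.9 -179.5  161.3] q [-0.56  0.51  1.75  0.01  0.87  1.06] F [ 0.   0.2 -1.1] w 57.7
shift [0.0055, 0.1834, 0.0412] turn [-0.001, -0.008, -0.001] dist 0.188
```

>>> play_rows(
  steps=[
    [[30,0.001,0.045,0,0,-0.008,0],[30,0.003,0.09,0.01,0,-0.008,0],[30,0.005,0.135,0.02,0,-0.008,0],[30,0.006,0.183,0.03,0,-0.008,0],[30,0.006,0.183,0.041,0,-0.008,0]],
  ],
)

```text
time_s: 5.8
eef_pos: [497.5, -370.9, 121.0]
tool_rot: [0.004, 1.0, -0.029, 0.003]
wrist_force: [0.7, 1.6, -1.6]
grip_width: 57.8
```

```bash
python3 go.py 496 -363 82 -3
```

```text
t 5.8 p [ 497.5 -370.9  121. ] q [-0.82  0.67  1.55 -0.    0.91  0.81] F [ 0.7  1.6 -1.6] w 57.8
shift [-0.0022, -0.0081, 0.0389] turn [0.007, -0.006, -0.006] dist 0.04
```

>>> play_rows(
  steps=[
    [[30,-0.001,-0.006,0.012,0.003,-0.006,-0.003],[30,-0.001,-0.006,0.024,0.003,-0.006,-0.003],[30,-0.001,-0.006,0.034,0.003,-0.006,-0.003],[30,-0.001,-0.006,0.034,0.003,-0.006,-0.003],[30,-0.001,-0.006,0.034,0.003,-0.006,-0.003]],
  ],
)

```text
time_s: 6.3
eef_pos: [497.3, -364.0, 86.7]
tool_rot: [0.002, 1.0, -0.027, -0.0]
wrist_force: [-0.3, -0.3, -1.3]
grip_width: 57.5
```

```bash
python3 go.py 496 -363 82 -3;python3 go.py 496 -363 82 -3
```

```text
t 6.3 p [ 497.3 -364.    86.7] q [-0.81  0.72  1.57 -0.    0.85  0.82] F [-0.3 -0.3 -1.3] w 57.5
shift [-0.0013, -0.001, 0.0047] turn [0.003, 0.001, -0.002] dist 0.005
t 6.3 p [ 497.3 -364.    86.7] q [-0.81  0.72  1.57 -0.    0.85  0.82] F [-0.3 -0.3 -1.3] w 57.5
shift [-0.0013, -0.001, 0.0047] turn [0.003, 0.001, -0.002] dist 0.005
```

>>> play_rows(
  steps=[
    [[30,0,0,0.002,0,0,0],[30,0,0,0.004,0,0,0],[30,0,0,0.005,0,0,0],[30,0,0,0.005,0,0,0],[30,0,0,0.005,0,0,0]],
  ],
)

```text
time_s: 6.8
eef_pos: [497.8, -364.1, 83.1]
tool_rot: [0.002, 1.0, -0.027, 0.0]
wrist_force: [-0.7, 1.3, 5.0]
grip_width: 57.1
```

>>> play_rows(
  steps=[
    [[70,0,0,0,0,0,0],[85,0,0,0,0,0,0],[85,0,0,0,0,0,0],[85,0,0,0,0,0,0],[85,0,0,-0.02,0,0,0]],
  ],
)

```text
time_s: 7.3
eef_pos: [496.2, -362.6, 100.7]
tool_rot: [-0.0, 1.0, -0.027, -0.002]
wrist_force: [-0.9, 0.3, -0.8]
grip_width: 73.5
```

>>> play_rows(
  steps=[
    [[85,0,0,-0.04,0,0,0],[85,0,0,-0.08,0,0,0],[85,0,0,-0.12,0,0,0],[85,0,0,-0.14,0,0,0],[85,0,0,-0.14,0,0,0]],
  ],
)

```text
time_s: 7.8
eef_pos: [498.4, -364.3, 244.5]
tool_rot: [0.003, 1.0, -0.027, 0.001]
wrist_force: [0.4, -0.3, 0.3]
grip_width: 73.9
```

```bash
python3 go.py 460 310 250 -5
python3 - <<'E'
from h import *
v=View("wrist"); cv2.imwrite("pics/w3.png",v.im)
E
```

```text
t 7.8 p [ 498.4 -364.3  244.5] q [-0.81  0.51  1.45 -0.    1.17  0.82] F [ 0.4 -0.3  0.3] w 73.9
shift [-0.0749, -0.6711, -0.0093] turn [0.005, -0.002, 0.033] dist 0.675
```

View pics/w3.png

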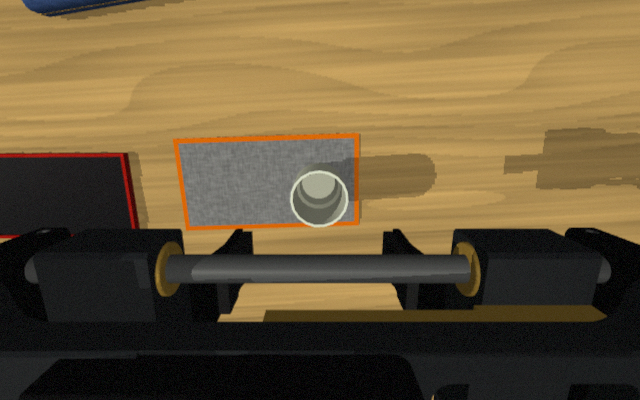

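The cup stands on the mat, rim at (319,199). Next I go back for the tin.

>>> play_rows(
  steps=[
    [[85,-0.075,-0.671,-0.009,0,0,0.033],[85,-0.075,-0.671,-0.009,0,0,0.033],[85,-0.075,-0.671,-0.009,0,0,0.033],[85,-0.075,-0.671,-0.009,0,0,0.033],[85,-0.075,-0.671,-0.009,0,0,0.033]],
  ],
)

```text
time_s: 8.35
eef_pos: [481.0, -110.7, 241.9]
tool_rot: [0.0, 0.999, -0.044, -0.003]
wrist_force: [0.6, 0.8, 0.3]
grip_width: 73.9
```

>>> play_rows(
  steps=[
    [[85,-0.03,-0.43,0,0,0,0],[85,-0.03,-0.43,0,0,0,0],[85,-0.03,-0.43,0,0,0,0],[85,-0.03,-0.43,0,0,0,0],[85,-0.03,-0.43,0,0,0,0]],
  ],
)

```text
time_s: 8.85
eef_pos: [484.7, 138.8, 240.8]
tool_rot: [0.0, 0.999, -0.044, -0.005]
wrist_force: [0.9, -1.0, 0.2]
grip_width: 73.9
```

```bash
python3 go.py 460 310 250 -5
```

```text
t 8.85 p [484.7 138.8 240.8] q [0.06 0.37 1.73 0.   1.06 1.72] F [ 0.9 -1.   0.2] w 73.9
shift [-0.0398, -0.1684, -0.009] turn [0.001, 0.01, -0.001] dist 0.173
```

>>> play_rows(
  steps=[
    [[85,-0.04,-0.168,-0.009,0,0.01,0],[85,-0.04,-0.168,-0.009,0,0.01,0],[85,-0.04,-0.168,-0.009,0,0.01,0],[85,-0.04,-0.168,-0.009,0,0.01,0],[85,-0.04,-0.168,-0.009,0,0.01,0]],
  ],
)

```text
time_s: 9.35
eef_pos: [457.8, 312.4, 247.8]
tool_rot: [0.001, 0.999, -0.042, -0.002]
wrist_force: [0.7, 0.1, 0.6]
grip_width: 73.9
```

```bash
cat > coast.py <<'E'
from h import *
for n in ("wrist","top"):
    v=View(n)
    for c,lo,hi,p0 in(("blue",(100,110,50),(125,255,255),(487,262)),("yel",(22,110,100),(34,255,255),(497,365))):
        m=v.mask(lo,hi); uv=np.argwhere(m>0)[:,::-1]
        if not len(uv): print(n,c,"none"); continue
        P=v.cast(uv,15)[:,:2]; k=np.hypot(*(P-p0).T)<60
        h=cv2.convexHull(P[k].astype(np.float32)); print(n,c,cv2.minEnclosingCircle(h),cv2.contourArea(h))
E
python3 coast.py; python3 go.py 500 365.5 150 -5
python3 - <<'E'
from h import *
v=View("wrist"); 
g=v.blob(v.mask((60,60,40),(90,255,255),(200,100,340,220))); 
P=v.cast(g[:,0],110); print("tin circ",cv2.minEnclosingCircle(P[:,:2].astype(np.float32)))
E
```

```text
wrist blue ((489.3153076171875, 266.22015380859375), 35.58844757080078) 3889.387565909652
wrist yel ((491.5361633300781, 374.45587158203125), 45.04880142211914) 3932.9890818018466
top blue ((491.072998046875, 261.1282958984375), 34.48676681518555) 2176.0456567725632
top yel ((503.9628601074219, 352.74456787109375), 29.352188110351562) 689.7474640444852
t 9.45 p [458.6 309.2 248.1] q [ 0.39  0.42  1.6  -0.    1.12  2.05] F [-0.9 -0.4 -0.2] w 73.8
shift [0.0367, -0.06, 0.0977] turn [0.004, 0.003, 0.0] dist 0.12
tin circ ((500.4460754394531, 364.490234375), 30.5970401763916)
```

>>> play_rows(
  steps=[
    [[85,0.037,-0.06,0.05,0,0,0],[85,0.037,-0.06,0.098,0.004,0.003,0],[85,0.037,-0.06,0.098,0.004,0.003,0],[85,0.037,-0.06,0.098,0.004,0.003,0],[85,0.037,-0.06,0.098,0.004,0.003,0]],
  ],
)

```text
time_s: 10.0
eef_pos: [500.9, 363.1, 149.6]
tool_rot: [0.0, 0.999, -0.045, -0.001]
wrist_force: [-0.5, -0.4, 0.7]
grip_width: 73.8
```

```bash
python3 go.py 500 365.5 95 -5
```

```text
t 10.0 p [500.9 363.1 149.6] q [0.45 0.63 1.53 0.   0.98 2.11] F [-0.5 -0.4  0.7] w 73.8
shift [-0.001, -0.0024, 0.0546] turn [0.001, 0.002, -0.003] dist 0.055
```

>>> play_rows(
  steps=[
    [[85,-0.001,-0.002,0.03,0,0,0],[85,-0.001,-0.002,0.055,0,0,0],[85,-0.001,-0.002,0.055,0,0,0],[60,-0.001,-0.002,0.055,0,0,0],[40,-0.001,-0.002,0.055,0,0,0]],
  ],
)

```text
time_s: 10.5
eef_pos: [501.5, 365.4, 97.1]
tool_rot: [-0.001, 0.999, -0.045, 0.001]
wrist_force: [0.0, 0.1, -0.4]
grip_width: 65.1
```

>>> play_rows(
  steps=[
    [[30,0,0,0,0,0,0],[30,0,0,0,0,0,0],[30,0,0,-0.02,0,0,0],[30,0,0,-0.04,0,0,0],[30,0,0,-0.065,0,0,0]],
  ],
)

```text
time_s: 11.0
eef_pos: [500.4, 364.9, 162.0]
tool_rot: [0.0, 0.999, -0.045, -0.0]
wrist_force: [-0.3, 0.5, -2.4]
grip_width: 56.9
```

```bash
python3 go.py 496 -245 160 -3
```

```text
t 11.0 p [500.4 364.9 162. ] q [0.45 0.62 1.52 0.   1.01 2.11] F [-0.3  0.5 -2.4] w 56.9
shift [0.0508, 0.6078, 0.002] turn [0.0, 0.0, -0.038] dist 0.61
```

>>> play_rows(
  steps=[
    [[30,0.004,0.04,0,0,0,-0.01],[30,0.008,0.085,0,0,0,-0.02],[30,0.012,0.13,0,0,0,-0.03],[30,0.016,0.175,0,0,0,-0.038],[30,0.019,0.22,0,0,0,-0.038]],
  ],
)

```text
time_s: 11.5
eef_pos: [499.2, 142.5, 162.3]
tool_rot: [0.0, 1.0, -0.026, 0.0]
wrist_force: [0.7, -0.1, -3.0]
grip_width: 56.9
```

>>> play_rows(
  steps=[
    [[30,0.003,0.045,0,0,0,0],[30,0.006,0.09,0,0,0,0],[30,0.009,0.135,0,0,0,0],[30,0.012,0.18,0,0,0,0],[30,0.014,0.22,0,0,0,0]],
  ],
)

```text
time_s: 12.0
eef_pos: [501.8, -80.1, 162.7]
tool_rot: [0.0, 1.0, -0.026, 0.001]
wrist_force: [0.5, 0.6, -1.8]
grip_width: 56.9
```

```bash
python3 go.py 496 -245 125 -3
```

```text
t 12.0 p [501.8 -80.1 162.7] q [-0.38  0.49  1.8  -0.    0.85  1.24] F [ 0.5  0.6 -1.8] w 56.9
shift [0.0028, 0.1649, 0.0378] turn [0.001, -0.001, 0.0] dist 0.169
```

>>> play_rows(
  steps=[
    [[30,0.001,0.045,0,0,0,0],[30,0.002,0.09,0.01,0,0,0],[30,0.003,0.13,0.02,0,0,0],[30,0.003,0.165,0.03,0,0,0],[30,0.003,0.165,0.038,0,0,0]],
  ],
)

```text
time_s: 12.5
eef_pos: [497.2, -250.8, 124.9]
tool_rot: [0.002, 1.0, -0.028, 0.003]
wrist_force: [0.3, -0.1, -2.1]
grip_width: 57.1
```

```bash
python3 go.py 496 -245 88 -3
```

```text
t 12.5 p [ 497.2 -250.8  124.9] q [-0.67  0.6   1.71 -0.    0.82  0.96] F [ 0.3 -0.1 -2.1] w 57.1
shift [-0.0017, -0.0059, 0.0368] turn [0.005, -0.005, -0.005] dist 0.037
```

>>> play_rows(
  steps=[
    [[30,-0.001,-0.005,0.012,0.003,-0.005,-0.003],[30,-0.001,-0.005,0.024,0.003,-0.005,-0.003],[30,-0.001,-0.005,0.034,0.003,-0.005,-0.003],[30,-0.001,-0.005,0.034,0.003,-0.005,-0.003],[30,-0.001,-0.005,0.036,0.003,-0.005,-0.003]],
  ],
)

```text
time_s: 13.0
eef_pos: [496.9, -245.1, 88.7]
tool_rot: [0.001, 1.0, -0.026, -0.0]
wrist_force: [0.5, -1.1, -3.1]
grip_width: 57.1
```

>>> play_rows(
  steps=[
    [[30,0,0,0.001,0,0,0],[30,0,0,0.002,0,0,0],[30,0,0,0.002,0,0,0]],
  ],
)

```text
time_s: 13.3
eef_pos: [497.1, -245.1, 87.0]
tool_rot: [0.001, 1.0, -0.026, 0.0]
wrist_force: [0.1, 0.2, -2.4]
grip_width: 57.4
```

>>> play_rows(
  steps=[
    [[30,0,0,0.001,0,0,0],[30,0,0,0.002,0,0,0],[30,0,0,0.003,0,0,0],[30,0,0,0.003,0,0,0]],
  ],
)

```text
time_s: 13.7
eef_pos: [497.3, -245.1, 86.5]
tool_rot: [0.001, 1.0, -0.026, 0.001]
wrist_force: [-3.1, 2.0, 13.7]
grip_width: 57.1
```

>>> play_rows(
  steps=[
    [[70,0,0,-0.001,0,0,0],[85,0,0,-0.001,0,0,0],[85,0,0,-0.001,0,0,0],[85,0,0,-0.001,0,0,0],[85,0,0,-0.02,0,0,0]],
  ],
)

```text
time_s: 14.2
eef_pos: [495.7, -244.0, 104.4]
tool_rot: [-0.0, 1.0, -0.026, -0.002]
wrist_force: [-0.7, 0.2, 1.2]
grip_width: 73.0
```

>>> play_rows(
  steps=[
    [[85,0,0,-0.04,0,0,0],[85,0,0,-0.08,0,0,0],[85,0,0,-0.12,0,0,0],[85,0,0,-0.14,0,0,0],[85,0,0,-0.14,0,0,0]],
  ],
)

```text
time_s: 14.7
eef_pos: [498.0, -245.5, 247.7]
tool_rot: [0.002, 1.0, -0.026, 0.002]
wrist_force: [0.3, -0.4, 0.0]
grip_width: 74.0
```

```bash
python3 go.py 460 310 250 -5
python3 - <<'E'
from h import *
v=View("wrist"); cv2.imwrite("pics/w4.png",v.im)
E
```

```text
t 14.7 p [ 498.  -245.5  247.7] q [-0.66  0.42  1.61 -0.    1.11  0.97] F [ 0.3 -0.4  0. ] w 74.0
shift [-0.067, -0.5527, -0.0047] turn [0.004, -0.003, 0.035] dist 0.557
```

View pics/w4.png

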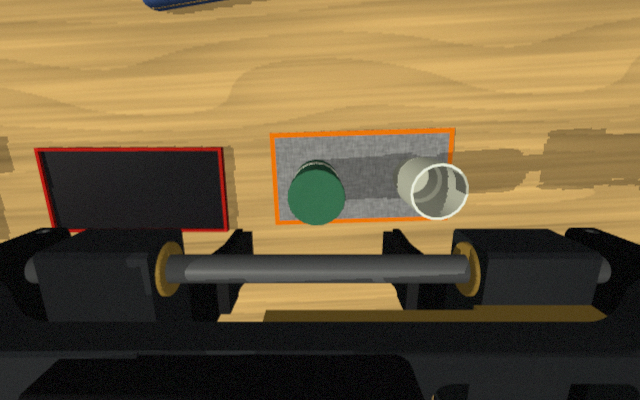

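Both stand on the mat: tin at (317,193), cup at (439,191). I measure the tray here, then go to view the coasters and the box.

Run:
```python
from h import *
v=View("wrist"); roi=(20,140,240,238)
m=v.mask((0,150,60),(8,255,255),roi)|v.mask((172,150,60),(180,255,255),roi)
print(v.rect(v.blob(m),10))
```

```text
[494.8 -12.9 231.  109.8  87. ]
```

>>> play_rows(
  steps=[
    [[100,-0.067,-0.553,-0.004,0,0,0.035],[100,-0.067,-0.553,-0.004,0,0,0.035],[100,-0.067,-0.553,-0.004,0,0,0.035],[100,-0.067,-0.553,-0.004,0,0,0.035],[100,-0.067,-0.553,-0.004,0,0,0.035]],
  ],
)

```text
time_s: 15.3
eef_pos: [477.4, 7.2, 244.3]
tool_rot: [-0.001, 0.999, -0.044, -0.004]
wrist_force: [1.0, 0.3, 0.7]
grip_width: 87.0
```

>>> play_rows(
  steps=[
    [[100,-0.036,-0.305,0,0,0,0],[100,-0.036,-0.305,0,0,0,0],[100,-0.036,-0.305,0,0,0,0],[100,-0.036,-0.305,0,0,0,0],[100,-0.036,-0.305,0,0,0,0]],
  ],
)

```text
time_s: 15.8
eef_pos: [468.8, 256.8, 242.9]
tool_rot: [-0.0, 0.999, -0.044, -0.006]
wrist_force: [1.9, -1.2, 0.1]
grip_width: 86.7
```

```bash
python3 go.py 460 310 250 -5
```

```text
t 15.8 p [468.8 256.8 242.9] q [0.29 0.41 1.65 0.   1.09 1.95] F [ 1.9 -1.2  0.1] w 86.7
shift [-0.0136, -0.0523, -0.0069] turn [0.0, 0.012, -0.001] dist 0.054
```

>>> play_rows(
  steps=[
    [[100,-0.014,-0.052,-0.007,0,0.012,0],[100,-0.014,-0.052,-0.007,0,0.012,0],[100,-0.014,-0.052,-0.007,0,0.012,0],[100,-0.014,-0.052,-0.007,0,0.012,0],[100,-0.014,-0.052,-0.007,0,0.012,0]],
  ],
)

```text
time_s: 16.3
eef_pos: [459.6, 308.0, 249.2]
tool_rot: [0.001, 0.999, -0.045, -0.001]
wrist_force: [-0.1, 0.8, 0.3]
grip_width: 87.3
```

```bash
python3 go.py 555 304 170 -95; python3 coast.py;  python3 - <<'E'
from h import *
v=View("wrist"); cv2.imwrite("pics/w5.png",v.im)
roi=(200,30,430,150)
m=v.mask((0,150,60),(8,255,255),roi)|v.mask((172,150,60),(180,255,255),roi)
print(v.rect(v.blob(m),62))
E
```

```text
t 16.3 p [459.6 308.  249.2] q [ 0.39  0.42  1.6  -0.    1.12  2.05] F [-0.1  0.8  0.3] w 87.3
shift [0.0955, -0.0047, 0.079] turn [0.003, 0.0, 1.568] dist 0.124
wrist blue ((489.50640869140625, 266.13079833984375), 35.5931510925293) 3902.3882373722736
wrist yel ((499.0713806152344, 369.1287841796875), 35.8464469909668) 3939.8144004722126
top blue ((490.9305725097656, 259.7796630859375), 34.061553955078125) 1914.4507784771267
top yel ((503.98822021484375, 347.3475341796875), 26.723386764526367) 583.4664822560735
[555.1 304.  169.4  46.5  84.8]
```

View pics/w5.png

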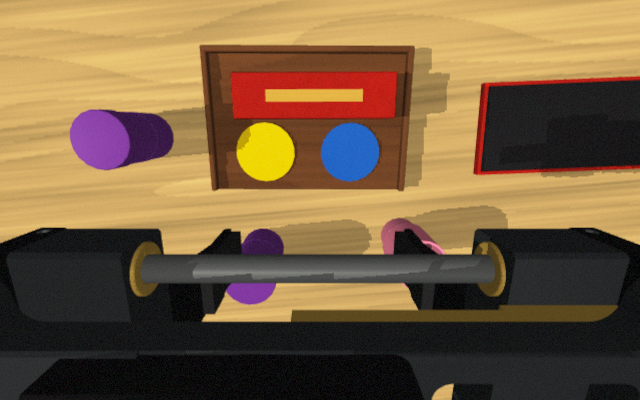

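The coasters are clear: yellow at (265,151) and blue at (350,151), i.e. world (499.1, 369.1) and (489.5, 266.1), which is the expected 104 mm apart. Box is at (555,304). Turning the wrist by -90° for the box.

>>> play_rows(
  steps=[
    [[80,0.03,0,0.02,0,0,-0.15],[80,0.06,0,0.04,0,0,-0.3],[80,0.096,-0.005,0.06,0,0,-0.45],[80,0.096,-0.005,0.079,0,0,-0.6],[80,0.096,-0.005,0.079,0,0,-0.75]],
  ],
)

```text
time_s: 16.95
eef_pos: [555.7, 302.5, 167.4]
tool_rot: [0.0, 0.946, 0.325, -0.003]
wrist_force: [0.0, 0.7, 0.3]
grip_width: 70.1
```

>>> play_rows(
  steps=[
    [[80,0,0,0,0,0,-0.15],[80,0,0,0,0,0,-0.3],[80,0,0,0,0,0,-0.45],[80,0,0,0,0,0,-0.6],[80,0,0,0,0,0,-0.75]],
  ],
)

```text
time_s: 17.45
eef_pos: [556.1, 301.5, 167.5]
tool_rot: [-0.001, 0.76, 0.649, -0.003]
wrist_force: [-0.1, -0.8, 0.3]
grip_width: 69.5
```

```bash
python3 go.py 555 304 110 84.8
```

```text
t 17.45 p [556.1 301.5 167.5] q [ 0.32  0.63  1.48 -0.    1.05  0.48] F [-0.1 -0.8  0.3] w 69.5
shift [0.0025, -0.0012, 0.0575] turn [-0.006, 0.004, -0.066] dist 0.058
```

>>> play_rows(
  steps=[
    [[80,0.002,-0.001,0.03,-0.003,0.003,-0.066],[80,0.002,-0.001,0.058,-0.003,0.003,-0.066],[80,0.002,-0.001,0.058,-0.003,0.003,-0.066],[80,0.002,-0.001,0.058,-0.003,0.003,-0.066],[80,0.002,-0.001,0.058,-0.003,0.003,-0.066]],
  ],
)

```text
time_s: 17.95
eef_pos: [556.5, 303.5, 111.0]
tool_rot: [-0.0, 0.739, 0.674, 0.0]
wrist_force: [-0.0, 0.6, 0.1]
grip_width: 69.6
```

```bash
python3 go.py 555 304 48 84.8
```

```text
t 17.95 p [556.5 303.5 111. ] q [0.32 0.7  1.51 0.   0.93 0.41] F [-0.   0.6  0.1] w 69.6
shift [0.0004, -0.0015, 0.063] turn [-0.0, -0.001, -0.001] dist 0.063
```

>>> play_rows(
  steps=[
    [[80,0,-0.001,0.03,0,0,0],[80,0,-0.001,0.06,0,0,0],[80,0,-0.001,0.063,0,0,0],[60,0,-0.001,0.063,0,0,0],[40,0,-0.001,0.063,0,0,0]],
  ],
)

```text
time_s: 18.45
eef_pos: [556.9, 304.1, 49.9]
tool_rot: [0.0, 0.739, 0.674, 0.002]
wrist_force: [0.3, 0.3, 0.4]
grip_width: 60.1
```

>>> play_rows(
  steps=[
    [[20,0,0,0,0,0,0],[20,0,0,0,0,0,0],[20,0,0,0,0,0,0],[20,0,0,-0.02,0,0,0],[20,0,0,-0.05,0,0,0]],
  ],
)

```text
time_s: 18.95
eef_pos: [554.9, 303.3, 98.5]
tool_rot: [-0.001, 0.739, 0.674, -0.001]
wrist_force: [-0.1, 0.0, -1.7]
grip_width: 45.8
```

```bash
python3 go.py 495 -12 110 87
```

```text
t 18.95 p [554.9 303.3  98.5] q [0.32 0.72 1.52 0.   0.9  0.41] F [-0.1  0.  -1.7] w 45.8
shift [-0.3195, -0.0308, -0.0114] turn [-0.002, 0.0, -0.039] dist 0.321
```

>>> play_rows(
  steps=[
    [[20,-0.035,-0.003,-0.011,0,0,-0.01],[20,-0.075,-0.007,-0.011,0,0,-0.02],[20,-0.12,-0.012,-0.011,0,0,-0.03],[20,-0.16,-0.016,-0.011,0,0,-0.039],[20,-0.2,-0.02,-0.011,0,0,-0.039]],
  ],
)

```text
time_s: 19.45
eef_pos: [516.2, 104.5, 109.7]
tool_rot: [-0.0, 0.725, 0.688, -0.001]
wrist_force: [0.7, -0.2, -2.5]
grip_width: 45.4
```

```bash
python3 go.py 495 -12 70 87
```

```text
t 19.45 p [516.2 104.5 109.7] q [-0.01  0.6   1.79 -0.    0.75  0.04] F [ 0.7 -0.2 -2.5] w 45.4
shift [-0.1175, -0.015, 0.0398] turn [-0.001, 0.0, 0.0] dist 0.125
```

>>> play_rows(
  steps=[
    [[20,-0.04,-0.005,0,0,0,0],[20,-0.08,-0.01,0.01,0,0,0],[20,-0.1175,-0.015,0.02,0,0,0],[20,-0.1175,-0.015,0.04,0,0,0],[20,-0.1175,-0.015,0.04,0,0,0]],
  ],
)

```text
time_s: 19.95
eef_pos: [493.7, -13.1, 68.4]
tool_rot: [-0.002, 0.726, 0.687, -0.002]
wrist_force: [-1.4, 0.4, -3.1]
grip_width: 45.8
```

```bash
python3 go.py 495 -12 46 87
```

```text
t 19.95 p [493.7 -13.1  68.4] q [-0.25  0.65  1.89 -0.    0.61 -0.2 ] F [-1.4  0.4 -3.1] w 45.8
shift [0.0012, 0.0014, 0.0224] turn [-0.005, -0.001, -0.003] dist 0.022
```

>>> play_rows(
  steps=[
    [[20,0.001,0.001,0.01,-0.003,0,0],[20,0.001,0.001,0.02,-0.003,0,0],[20,0.001,0.001,0.022,-0.003,0,0],[20,0.001,0.001,0.023,-0.003,0,0],[20,0.001,0.001,0.024,-0.003,0,0]],
  ],
)

```text
time_s: 20.45
eef_pos: [494.2, -11.3, 45.7]
tool_rot: [-0.001, 0.726, 0.688, -0.001]
wrist_force: [-4.0, 0.0, 18.3]
grip_width: 46.0
```

>>> play_rows(
  steps=[
    [[20,0,0,0.001,0,0,0],[20,0,0,0.001,0,0,0]],
  ],
)

```text
time_s: 20.65
eef_pos: [494.5, -10.8, 45.7]
tool_rot: [-0.001, 0.725, 0.689, -0.0]
wrist_force: [-2.3, -0.5, 7.9]
grip_width: 45.4
```

Contact made; releasing.

>>> play_rows(
  steps=[
    [[50,0,0,0,0,0,0],[80,0,0,0,0,0,0],[80,0,0,0,0,0,0],[80,0,0,0,0,0,0],[80,0,0,0,0,0,0]],
  ],
)

```text
time_s: 21.15
eef_pos: [494.6, -10.8, 45.6]
tool_rot: [-0.001, 0.725, 0.689, -0.0]
wrist_force: [-0.2, 0.2, 0.3]
grip_width: 66.9
```

>>> play_rows(
  steps=[
    [[80,0,0,-0.02,0,0,0],[80,0,0,-0.06,0,0,0],[80,0,0,-0.11,0,0,0],[80,0,0,-0.16,0,0,0.05],[80,0,0,-0.2,0,0,0.15]],
  ],
)

```text
time_s: 21.65
eef_pos: [495.1, -10.9, 248.4]
tool_rot: [0.0, 0.776, 0.631, 0.0]
wrist_force: [0.2, -0.2, -0.7]
grip_width: 69.8
```

```bash
python3 go.py 470 -150 248 -3
```

```text
t 21.65 p [495.1 -10.9 248.4] q [-0.25  0.34  1.74 -0.    1.05 -0.04] F [ 0.2 -0.2 -0.7] w 69.8
shift [-0.1413, 0.0038, 0.0004] turn [0.001, -0.001, 1.418] dist 0.141
```

>>> play_rows(
  steps=[
    [[85,-0.03,0.001,0,0,0,0.15],[85,-0.06,0.001,0,0,0,0.3],[85,-0.09,0.002,0,0,0,0.45],[85,-0.12,0.003,0,0,0,0.6],[85,-0.141,0.004,0,0,0,0.75]],
  ],
)

```text
time_s: 22.15
eef_pos: [469.8, -151.4, 248.4]
tool_rot: [0.0, 0.954, 0.301, 0.0]
wrist_force: [0.5, 0.1, -0.2]
grip_width: 73.8
```

>>> play_rows(
  steps=[
    [[85,0,0,0,0,0,0.15],[85,0,0,0,0,0,0.3],[85,0,0,0,0,0,0.45],[85,0,0,0,0,0,0.6],[85,0,0,0,0,0,0.67]],
  ],
)

```text
time_s: 22.65
eef_pos: [469.5, -151.3, 248.2]
tool_rot: [0.0, 1.0, -0.031, 0.0]
wrist_force: [-0.6, -0.9, 0.7]
grip_width: 74.0
```

```bash
python3 go.py 496 -363 150 -3
python3 - <<'E'
from h import *
v=View("wrist"); cv2.imwrite("pics/w6.png",v.im)
E
```

```text
t 22.65 p [ 469.5 -151.3  248.2] q [-0.54  0.34  1.75 -0.    1.05  1.09] F [-0.6 -0.9  0.7] w 74.0
shift [0.0398, 0.2096, 0.0982] turn [0.0, -0.0, -0.011] dist 0.235
```

View pics/w6.png

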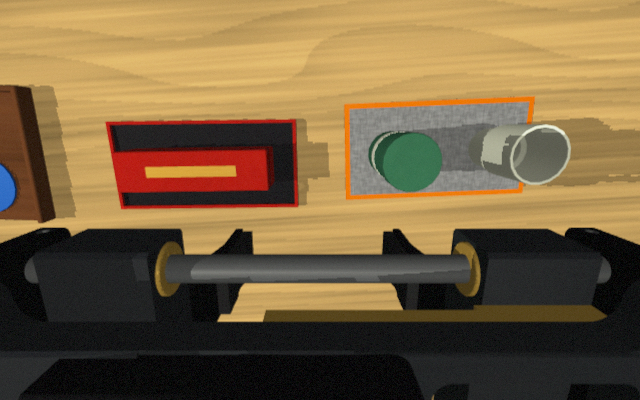

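The box lies on the tray (strip at 190,172), tin at (411,162), cup rim at (541,154). Measuring all three.

Run:
```python
from h import *
v=View("wrist")
print("strip",v.rect(v.blob(v.mask((14,60,150),(35,255,255),(135,160,250,185))),56))
C=v.cast([(107,123),(296.5,121),(298,207),(122,208)],10);print("tray",C.mean(0).round(1))
g=v.blob(v.mask((60,60,40),(90,255,255),(360,120,450,200))); (c,r)=cv2.minEnclosingCircle(v.cast(g[:,0],98)[:,:2].astype(np.float32));print("tin",c,r)
w=v.blob(v.mask((0,0,150),(180,70,255),(505,118,580,190))); (c,r)=cv2.minEnclosingCircle(v.cast(w[:,0],98)[:,:2].astype(np.float32)); print("cup",c,r)
```

```text
strip [494.9 -12.   99.4  12.2  86.3]
tray [494.2 -13.   10. ]
tin (496.50579833984375, -238.55035400390625) 32.92991638183594
cup (498.9392395019531, -357.8202209472656) 36.25421905517578
```

Box is within about 2 mm of the tray's middle. Cup next.

>>> play_rows(
  steps=[
    [[85,0.01,0.05,0,0,0,-0.01],[85,0.02,0.1,0.02,0,0,-0.01],[85,0.03,0.15,0.05,0,0,-0.01],[85,0.04,0.2,0.075,0,0,-0.01],[85,0.041,0.21,0.09,0,0,-0.01]],
  ],
)

```text
time_s: 23.25
eef_pos: [498.9, -367.0, 157.6]
tool_rot: [0.001, 1.0, -0.024, 0.001]
wrist_force: [1.3, -0.8, -0.3]
grip_width: 74.3
```

>>> play_rows(
  steps=[
    [[85,0,0,0,0,0,0],[85,0,0,0,0,0,0]],
  ],
)

```text
time_s: 23.45
eef_pos: [498.1, -367.1, 156.5]
tool_rot: [0.0, 1.0, -0.024, 0.0]
wrist_force: [0.6, 0.6, 0.2]
grip_width: 73.7
```

```bash
python3 go.py 497 -364 84 -3
```

```text
t 23.45 p [ 498.1 -367.1  156.5] q [-0.82  0.62  1.53  0.    0.99  0.8 ] F [0.6 0.6 0.2] w 73.7
shift [-0.0013, -0.0031, 0.0725] turn [0.001, -0.001, 0.004] dist 0.073
```

>>> play_rows(
  steps=[
    [[85,-0.001,-0.003,0.035,0,0,0],[85,-0.001,-0.003,0.07,0,0,0],[85,-0.001,-0.003,0.072,0,0,0],[60,-0.001,-0.003,0.072,0,0,0],[40,-0.001,-0.003,0.072,0,0,0]],
  ],
)

```text
time_s: 23.95
eef_pos: [498.6, -364.4, 86.8]
tool_rot: [0.002, 1.0, -0.023, 0.002]
wrist_force: [0.2, 0.0, 0.1]
grip_width: 64.8
```

>>> play_rows(
  steps=[
    [[30,0,0,0,0,0,0],[30,0,0,0,0,0,0],[30,0,0,-0.02,0,0,0],[30,0,0,-0.05,0,0,0],[30,0,0,-0.08,0,0,0]],
  ],
)

```text
time_s: 24.45
eef_pos: [498.0, -363.9, 167.8]
tool_rot: [0.001, 1.0, -0.023, 0.001]
wrist_force: [0.0, -0.3, -2.4]
grip_width: 57.5
```

```bash
python3 go.py 491 266 220 -5
```

```text
t 24.45 p [ 498.  -363.9  167.8] q [-0.81  0.6   1.53  0.    1.01  0.81] F [ 0.  -0.3 -2.4] w 57.5
shift [-0.0364, -0.6287, -0.0539] turn [0.002, -0.003, 0.04] dist 0.632
```

>>> play_rows(
  steps=[
    [[30,0,0,-0.03,0,0,0],[30,0,-0.01,-0.054,0,0,0.01],[30,-0.003,-0.05,-0.054,0,0,0.02],[30,-0.006,-0.095,-0.054,0,0,0.03],[30,-0.009,-0.14,-0.054,0,0,0.04]],
  ],
)

```text
time_s: 24.95
eef_pos: [495.1, -222.3, 222.3]
tool_rot: [0.001, 0.999, -0.044, 0.002]
wrist_force: [1.2, 0.6, -1.5]
grip_width: 57.4
```

>>> play_rows(
  steps=[
    [[30,-0.004,-0.045,0,0,0,0],[30,-0.008,-0.09,0,0,0,0],[30,-0.012,-0.135,0,0,0,0],[30,-0.016,-0.18,0,0,0,0],[30,-0.018,-0.225,0,0,0,0]],
  ],
)

```text
time_s: 25.45
eef_pos: [496.7, 5.2, 222.3]
tool_rot: [0.002, 0.999, -0.045, 0.003]
wrist_force: [1.0, -0.7, -1.0]
grip_width: 57.2
```

```bash
python3 go.py 491 266 180 -5
```

```text
t 25.45 p [496.7   5.2 222.3] q [-0.21  0.38  1.77 -0.    0.98  1.45] F [ 1.  -0.7 -1. ] w 57.2
shift [-0.0291, -0.2594, 0.0414] turn [0.003, -0.005, -0.002] dist 0.264
```

>>> play_rows(
  steps=[
    [[30,-0.005,-0.045,0,0,0,0],[30,-0.01,-0.09,0.01,0,0,0],[30,-0.016,-0.14,0.02,0,-0.005,0],[30,-0.022,-0.19,0.03,0,-0.005,0],[30,-0.026,-0.23,0.041,0,-0.005,0]],
  ],
)

```text
time_s: 25.95
eef_pos: [491.3, 238.9, 181.1]
tool_rot: [0.001, 0.999, -0.044, 0.001]
wrist_force: [1.0, -0.5, -0.9]
grip_width: 57.0
```

```bash
python3 go.py 491 266 120 -5
```

```text
t 25.95 p [491.3 238.9 181.1] q [ 0.25  0.5   1.69 -0.    0.94  1.91] F [ 1.  -0.5 -0.9] w 57.0
shift [-0.0028, -0.0271, 0.0611] turn [0.002, -0.002, -0.001] dist 0.067
```

>>> play_rows(
  steps=[
    [[30,-0.003,-0.02,0,0,0,0],[30,-0.003,-0.027,0.02,0,0,0],[30,-0.003,-0.027,0.04,0,0,0],[30,-0.003,-0.027,0.061,0,0,0],[30,-0.003,-0.027,0.061,0,0,0]],
  ],
)

```text
time_s: 26.45
eef_pos: [488.8, 265.5, 118.2]
tool_rot: [0.002, 0.999, -0.044, -0.002]
wrist_force: [-0.7, -0.5, -1.7]
grip_width: 57.1
```

```bash
python3 go.py 491 266 100 -5
```

```text
t 26.45 p [488.8 265.5 118.2] q [ 0.3   0.61  1.71 -0.    0.82  1.96] F [-0.7 -0.5 -1.7] w 57.1
shift [0.0022, -0.0008, 0.0182] turn [0.004, 0.003, -0.001] dist 0.018
```

>>> play_rows(
  steps=[
    [[30,0.001,-0.001,0.008,0.003,0.003,0],[30,0.001,-0.001,0.014,0.003,0.003,0],[30,0.001,-0.001,0.018,0.003,0.003,0],[30,0.001,-0.001,0.019,0.003,0.003,0],[30,0.001,-0.001,0.02,0.003,0.003,0]],
  ],
)

```text
time_s: 26.95
eef_pos: [490.4, 266.2, 100.3]
tool_rot: [0.0, 0.999, -0.044, 0.001]
wrist_force: [-3.8, -3.1, 16.6]
grip_width: 57.3
```

>>> play_rows(
  steps=[
    [[30,0,0,0.001,0,0,0],[30,0,0,0.002,0,0,0],[30,0,0,0.002,0,0,0]],
  ],
)

```text
time_s: 27.25
eef_pos: [491.3, 266.3, 100.3]
tool_rot: [0.0, 0.999, -0.044, 0.002]
wrist_force: [-1.9, -1.5, 10.4]
grip_width: 57.3
```

Contact; release and retreat.

>>> play_rows(
  steps=[
    [[70,0,0,0,0,0,0],[85,0,0,0,0,0,0],[85,0,0,0,0,0,0],[85,0,0,0,0,0,0],[85,0,0,-0.02,0,0,0]],
  ],
)

```text
time_s: 27.75
eef_pos: [489.3, 265.6, 118.1]
tool_rot: [0.001, 0.999, -0.044, -0.001]
wrist_force: [-0.2, 0.1, -0.1]
grip_width: 73.0
```

>>> play_rows(
  steps=[
    [[85,0,0,-0.04,0,0,0],[85,0,0,-0.08,0,0,0],[85,0,0,-0.13,0,0,0],[85,-0.01,0.03,-0.13,0,0,0],[85,-0.03,0.03,-0.13,0,0,0]],
  ],
)

```text
time_s: 28.25
eef_pos: [458.7, 237.1, 250.0]
tool_rot: [0.001, 0.999, -0.045, 0.001]
wrist_force: [-0.7, 0.4, 0.3]
grip_width: 74.1
```

```bash
python3 go.py 497 -245 240 -3
python3 - <<'E'
from h import *
v=View("wrist"); cv2.imwrite("pics/w7.png",v.im)
E
```

```text
t 28.25 p [458.7 237.1 250. ] q [ 0.26  0.37  1.69 -0.    1.08  1.92] F [-0.7  0.4  0.3] w 74.1
shift [0.0816, 0.4766, 0.0113] turn [0.002, -0.003, -0.038] dist 0.484
```

View pics/w7.png

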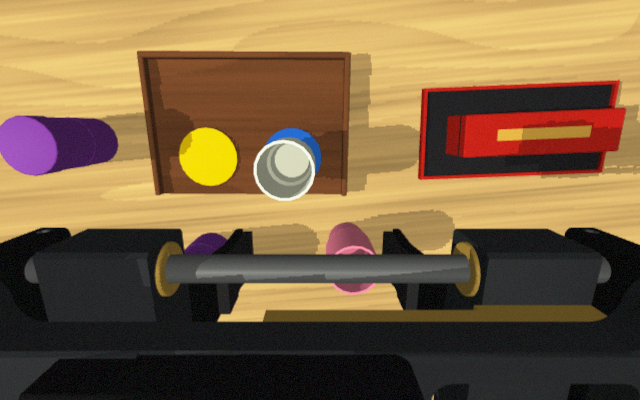

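The cup is on the blue coaster, rim at (284,170); yellow coaster at (208,157).

```bash
python3 coast.py 2>&1 | grep wrist
python3 - <<'E'
from h import *
v=View("wrist")
w=v.blob(v.mask((0,0,170),(180,60,255),(245,130,322,205))); print("cup",cv2.minEnclosingCircle(v.cast(w[:,0],110)[:,:2].astype(np.float32)))
E
```

```text
wrist blue ((490.0868225097656, 265.0653076171875), 35.194026947021484) 2017.0048005413264
wrist yel ((499.0671691894531, 368.5211181640625), 36.004459381103516) 3980.677834783215
cup ((487.1176452636719, 266.2726135253906), 28.812978744506836)
```

>>> play_rows(
  steps=[
    [[85,0.082,0.477,0.011,0,0,-0.038],[85,0.082,0.477,0.011,0,0,-0.038],[85,0.082,0.477,0.011,0,0,-0.038],[85,0.082,0.477,0.011,0,0,-0.038],[85,0.082,0.477,0.011,0,0,-0.038]],
  ],
)

```text
time_s: 28.95
eef_pos: [479.1, -12.6, 242.7]
tool_rot: [0.001, 1.0, -0.025, -0.0]
wrist_force: [1.1, -0.4, -0.0]
grip_width: 74.0
```

```bash
python3 go.py 497 -245 150 -3
```

```text
t 28.95 p [479.1 -12.6 242.7] q [-0.26  0.33  1.79 -0.    1.02  1.36] F [ 1.1 -0.4 -0. ] w 74.0
shift [0.0293, 0.2311, 0.0933] turn [0.002, 0.0, 0.003] dist 0.251
```

Cup is about 3 mm off the coaster's centre. Now the tin.

>>> play_rows(
  steps=[
    [[85,0.006,0.05,0,0,0,0],[85,0.012,0.1,0.01,0,0,0],[85,0.018,0.15,0.03,0,0,0],[85,0.025,0.2,0.06,0,0,0],[85,0.029,0.229,0.085,0,0,0]],
  ],
)

```text
time_s: 29.45
eef_pos: [498.3, -242.7, 160.6]
tool_rot: [0.002, 1.0, -0.025, 0.002]
wrist_force: [0.4, 0.1, -0.2]
grip_width: 74.1
```

>>> play_rows(
  steps=[
    [[85,0,0,0,0,0,0],[85,0,0,0,0,0,0]],
  ],
)

```text
time_s: 29.65
eef_pos: [498.5, -244.0, 158.9]
tool_rot: [0.002, 1.0, -0.026, 0.001]
wrist_force: [-0.1, 0.5, -0.4]
grip_width: 74.1
```

```bash
python3 go.py 497 -245 87 -3
```

```text
t 29.65 p [ 498.5 -244.   158.9] q [-0.66  0.55  1.69 -0.    0.9   0.97] F [-0.1  0.5 -0.4] w 74.1
shift [-0.0016, 0.0008, 0.0719] turn [0.003, -0.002, 0.0] dist 0.072
```

>>> play_rows(
  steps=[
    [[85,-0.001,0.001,0.035,0,0,0],[85,-0.001,0.001,0.07,0,0,0],[85,-0.001,0.001,0.072,0,0,0],[60,-0.001,0.001,0.072,0,0,0],[40,-0.001,0.001,0.072,0,0,0]],
  ],
)

```text
time_s: 30.15
eef_pos: [499.0, -245.2, 88.9]
tool_rot: [0.003, 1.0, -0.025, 0.002]
wrist_force: [0.4, 0.4, -0.4]
grip_width: 64.8
```

>>> play_rows(
  steps=[
    [[30,0,0,0,0,0,0],[30,0,0,0,0,0,0],[30,0,0,-0.03,0,0,0],[30,0,0,-0.07,0,0,0],[30,0,0,-0.11,0,0,0]],
  ],
)

```text
time_s: 30.65
eef_pos: [497.9, -244.1, 200.0]
tool_rot: [0.002, 1.0, -0.025, 0.002]
wrist_force: [0.5, 0.1, -2.4]
grip_width: 57.2
```

```bash
python3 go.py 499 369 235 -5
```

```text
t 30.65 p [ 497.9 -244.1  200. ] q [-0.66  0.49  1.66 -0.    0.99  0.97] F [ 0.5  0.1 -2.4] w 57.2
shift [-0.03, -0.6122, -0.0378] turn [0.004, -0.004, 0.036] dist 0.614
```

>>> play_rows(
  steps=[
    [[30,-0.002,-0.03,-0.02,0,0,0.01],[30,-0.004,-0.07,-0.038,0,0,0.02],[30,-0.007,-0.115,-0.038,0,0,0.03],[30,-0.009,-0.16,-0.038,0,0,0.036],[30,-0.011,-0.205,-0.038,0,0,0.036]],
  ],
)

```text
time_s: 31.15
eef_pos: [496.6, -37.0, 237.8]
tool_rot: [0.002, 0.999, -0.044, 0.002]
wrist_force: [1.5, -0.0, -1.8]
grip_width: 57.6
```

>>> play_rows(
  steps=[
    [[30,-0.003,-0.045,0,0,0,0],[30,-0.006,-0.09,0,0,0,0],[30,-0.009,-0.135,0,0,0,0],[30,-0.012,-0.18,0,0,0,0],[30,-0.015,-0.225,0,0,0,0]],
  ],
)

```text
time_s: 31.65
eef_pos: [500.8, 190.2, 237.3]
tool_rot: [0.002, 0.999, -0.044, 0.002]
wrist_force: [1.1, 0.5, -3.2]
grip_width: 57.4
```

```bash
python3 go.py 499 369 235 -5
```

```text
t 31.65 p [500.8 190.2 237.3] q [ 0.16  0.41  1.66 -0.01  1.06  1.82] F [ 1.1  0.5 -3.2] w 57.4
shift [-0.0175, -0.178, 0.0014] turn [0.004, -0.005, -0.001] dist 0.179
```

>>> play_rows(
  steps=[
    [[30,-0.004,-0.045,0,0,0,0],[30,-0.009,-0.09,0,0,-0.003,0],[30,-0.013,-0.135,0,0.002,-0.003,0],[30,-0.0175,-0.178,0,0.002,-0.003,0],[30,-0.0175,-0.178,0,0.002,-0.003,0]],
  ],
)

```text
time_s: 32.15
eef_pos: [498.1, 374.5, 236.7]
tool_rot: [-0.001, 0.999, -0.041, 0.002]
wrist_force: [0.1, -0.7, -2.4]
grip_width: 57.4
```

```bash
python3 go.py 499 369 130 -5
```

```text
t 32.15 p [498.1 374.5 236.7] q [ 0.47  0.53  1.45 -0.    1.16  2.12] F [ 0.1 -0.7 -2.4] w 57.4
shift [0.0009, 0.0056, 0.1067] turn [-0.002, -0.004, 0.005] dist 0.107
```

>>> play_rows(
  steps=[
    [[30,0.001,0.004,0.02,0,-0.003,0.003],[30,0.001,0.004,0.05,0,-0.003,0.003],[30,0.001,0.004,0.08,0,-0.003,0.003],[30,0.001,0.004,0.107,0,-0.003,0.003],[30,0.001,0.004,0.107,0,-0.003,0.003]],
  ],
)

```text
time_s: 32.65
eef_pos: [496.1, 368.3, 126.1]
tool_rot: [0.002, 0.999, -0.043, -0.004]
wrist_force: [-0.5, -0.8, -3.0]
grip_width: 57.3
```

```bash
python3 go.py 499 369 102 -5
```

```text
t 32.65 p [496.1 368.3 126.1] q [0.46 0.66 1.54 0.   0.94 2.11] F [-0.5 -0.8 -3. ] w 57.3
shift [0.0031, -0.001, 0.0241] turn [0.004, 0.008, 0.001] dist 0.024
```

>>> play_rows(
  steps=[
    [[30,0.002,-0.001,0.01,0.002,0.005,0],[30,0.002,-0.001,0.018,0.002,0.005,0],[30,0.002,-0.001,0.021,0.002,0.005,0],[30,0.002,-0.001,0.022,0.002,0.005,0],[30,0.002,-0.001,0.023,0.002,0.005,0]],
  ],
)

```text
time_s: 33.15
eef_pos: [498.4, 369.3, 103.7]
tool_rot: [0.0, 0.999, -0.043, -0.001]
wrist_force: [-0.3, -0.2, -2.9]
grip_width: 57.3
```

>>> play_rows(
  steps=[
    [[30,0,0,0.001,0,0,0],[30,0,0,0.001,0,0,0]],
  ],
)

```text
time_s: 33.35
eef_pos: [498.7, 369.5, 103.1]
tool_rot: [0.0, 0.999, -0.043, -0.0]
wrist_force: [-0.2, -0.1, -2.2]
grip_width: 57.3
```

>>> play_rows(
  steps=[
    [[30,0,0,0.001,0,0,0],[30,0,0,0.002,0,0,0],[30,0,0,0.003,0,0,0],[30,0,0,0.003,0,0,0]],
  ],
)

```text
time_s: 33.75
eef_pos: [498.9, 369.7, 102.7]
tool_rot: [0.0, 0.999, -0.043, 0.0]
wrist_force: [-2.5, -1.5, 10.3]
grip_width: 57.4
```

>>> play_rows(
  steps=[
    [[70,0,0,0,0,0,0],[85,0,0,0,0,0,0],[85,0,0,0,0,0,0],[85,0,0,0,0,0,0],[85,0,0,-0.02,0,0,0]],
  ],
)

```text
time_s: 34.25
eef_pos: [497.0, 368.6, 120.0]
tool_rot: [0.002, 0.999, -0.043, -0.003]
wrist_force: [-0.4, 1.2, 0.4]
grip_width: 73.1
```

>>> play_rows(
  steps=[
    [[85,0,0,-0.04,0,0,0],[85,0,0,-0.08,0,0,0],[85,0,0,-0.13,0,0,0],[85,-0.03,0.04,-0.14,0,0,0],[85,-0.03,0.08,-0.14,0,0,0]],
  ],
)

```text
time_s: 34.75
eef_pos: [459.6, 292.6, 263.0]
tool_rot: [0.001, 0.999, -0.041, -0.001]
wrist_force: [1.5, -1.6, -0.9]
grip_width: 74.3
```

>>> play_rows(
  steps=[
    [[85,0,0,0,0,0,0],[85,0,0,0,0,0,0]],
  ],
)

```text
time_s: 34.95
eef_pos: [459.8, 292.3, 263.5]
tool_rot: [0.0, 0.999, -0.042, -0.001]
wrist_force: [-0.4, 0.1, 0.4]
grip_width: 74.0
```

```bash
python3 go.py 460 310 250 -5
python3 - <<'E'
from h import *
v=View("wrist"); cv2.imwrite("pics/w8.png",v.im)
E
```

```text
t 34.95 p [459.8 292.3 263.5] q [0.36 0.39 1.61 0.   1.14 2.02] F [-0.4  0.1  0.4] w 74.0
shift [-0.0012, -0.0177, 0.0135] turn [0.001, 0.001, 0.004] dist 0.022
```

View pics/w8.png

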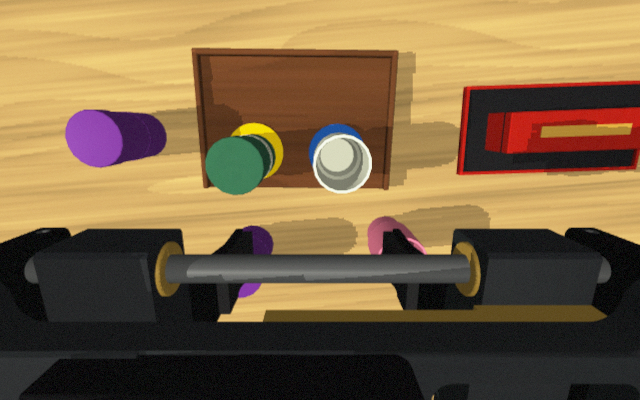

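Both stand upright: tin at (238,165), cup at (342,162). Final measurement follows.

Run:
```python
from h import *
v=View("wrist")
f=lambda m,z: cv2.minEnclosingCircle(v.cast(v.blob(m)[:,0],z)[:,:2].astype(np.float32))
print("tin",f(v.mask((60,60,70),(90,255,255),(200,132,272,200)),110))
print("cup",f(v.mask((0,0,170),(180,60,255),(308,130,378,198)),110))
```

```text
tin ((493.9026794433594, 371.1347351074219), 28.369609832763672)
cup ((487.7383728027344, 266.93792724609375), 29.499263763427734)
```

```bash
python3 -c "
from cell import order
print(order.close_job())"
```

```text
the job is handed in; nothing more can be done
None
```

The job is done and handed in after about 35 s of robot time. I moved the cup and then the tin onto the mat, set the red box along the tray, and put both back on their own coasters.

| Item | Last check | Limit |
|---|---|---|
| Box | about 1–2 mm from the tray's middle, 0.7° off its length | 15 mm, 0.2 rad |
| Cup | about 2–3 mm from the middle of the blue coaster | 12 mm |
| Tin | about 5–6 mm from the middle of the yellow coaster | 12 mm |

- **Tin:** the figure comes from the wrist camera. The tool's position when it released the tin suggests about 1 mm instead, so the two disagree. I did not resolve this, because both are inside the limit.
- **Cameras:** while the coasters were bare, the top camera also gave different coaster centres because the arm blocked part of its view. I used the wrist camera's values, which put the coasters 103.4 mm apart against the stated 104 mm.
- **Other objects:** nothing tipped over. I never reached for the remote, the glasses case or the look-alikes, but I did not measure their final positions.

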